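# Start a screw lid without cross-threading and lock it with its pin

### The job

The lid of the storage tub was only laid on top of its thread. Without lifting it off or forcing it, turn it backward until it drops a step into the thread, then screw it on clockwise until it is fully down and the hole in its skirt lines up with the lock pin. Then push the lock pin fully in so that the lid is locked, let go, and leave the other things on the bench where they are.

Things in the scene. Friction and masses are not known exactly. Their poses are not given: they have to be found in the camera images.
- tub: White storage tub, full and heavy: it stays put. 160 mm across (165 at the band), 93 mm high to the shoulder, above it a neck 124 mm across that carries the thread under the lid. Origin: centre of its foot on the table; z up. Its own -x side (toward the robot, within 0.5 rad) carries the lock pin in a bracket 26 mm wide, 80 to 95 mm from the axis, top 129 mm above the table.
- neck_rim (a point): Centre of the neck's rim, 128 mm above the table. Round the neck, hidden by the lid, three coarse right-hand thread tracks, 120 degrees apart: in each a ridge, a gap after the ridge's upper end, then a hard stop rib. Each lid lug must drop through a gap, then pass under a ridge. The neck is a welded ring: where the gaps stand differs by up to 25 degrees from tub to tub.
- lid: Loose grey screw lid, 0.25 to 0.5 kg: fluted skirt 149 mm across, 34 mm high, three lugs inside; top surface 39 mm above the origin. Origin: centre of the skirt's lower edge, z up its axis. Home: origin 97 mm above the table (top 136 mm) and yaw equal to the tub's. Clockwise from above screws it on. Turning takes under 0.3 N m unless pressed down. Play: 2 to 4 mm up, 1 mm sideways.
- lid_top (a point): On the lid's axis, at its top surface. At the start the lugs lie on the ridges and the lid stands 11 to 16 mm above home, level, turned up to 1.05 rad anticlockwise from home. Turned backward (anticlockwise) it rises 0.12 mm a degree; after 20 to 60 degrees it drops 11 mm at once by its own weight, if nothing holds it up. About 15 degrees farther hard ribs stop it.
- lid_bar (a point): Middle of the top edge of the finger bar across the lid (16 mm thick along the lid's x, 116 mm long along its y, 27 mm above the lid's top, 66 mm above its origin). After the drop, turning clockwise sinks the lid 5 mm to its home height; the hole comes to the pin 57 to 98 degrees after the drop, 2 to 27 degrees before ribs stop it. Without the drop it stays 11 mm too high.
- lid_hole (a point): Mouth of the pin hole in the lid's skirt, on the lid's own -x side, 73.5 mm from its axis, 21 mm above its lower edge; 13 mm wide, 11 mm high, through the 4 mm skirt. A small raised tick on the lid's top stands over it. With the lid home it is 4.5 mm in front of the pin guide.
- pin_guide (a point): Fixed point on the tub, on the pin's axis, 78 mm from the tub's axis and 118 mm above the table: where the pin comes out of its bracket toward the lid.
- pin_knob (a point): Middle of the outer face of the lock pin's round steel knob (26 mm across); moves with the pin. 122 mm from the tub's axis when the pin is out, 118 mm above the table, axis level. Push it toward the lid, along the tub's +x.
- lock_pin (a joint): How far the lock pin (7 mm thick, round nose) is pushed in, m: 0 out, 0.0125 fully in. It slides stiffly (about 3 N) and stays where it is left. Against the skirt beside the hole it stops at 0.003 to 0.005.
- jar_a: Bystander: a glaze jar, 62 mm across, 62 mm high, dark screw cap. Origin: centre of its underside.
- jar_b: Bystander: a glaze jar, 60 mm across, 56 mm high, white screw cap. Origin: centre of its underside.
- tile_a: Bystander: an L-shaped glaze test tile 27x34x58 mm. Origin: centre of its underside.
- tile_b: Bystander: another L-shaped glaze test tile 27x34x58 mm. Origin: centre of its underside.
- wood_rib: Bystander: a flat wooden rib 60x104x8 mm. Origin: centre of its underside.
- pear_tool: Bystander: a wire-loop trimming tool with a wooden handle, 177x30x15 mm. Origin: centre of its underside.
- dish: Bystander: a bisque dish 111 mm across, 29 mm high. Origin: centre of its underside.
- ring_cutter: Bystander: a round steel clay cutter, 55 mm across, 26 mm high. Origin: centre of its underside.

How it is judged:
By the outcome, as a careful person would: the job done as asked, in the order asked, and still so for the second after the job is handed in, with the robot touching nothing.
It also fails if it takes over 58 s, if anything falls off the work surface, if the arm or the gripper's body presses on something with over 40 N, if the wrist force passes 120 N, or if a joint passes its speed limit or range.

### The arm

A 6-joint arm with a two-finger parallel gripper is mounted at the origin on a cart in front of the work surface, level with it; the furniture and walls round the work are solid. World frame = base frame: x ahead of the robot, y to its left, z up, the work surface at z = 0. Lengths are in m, angles in rad, forces in N, time in s.
With the tool pointing down it reaches from about 0.4 to 0.825 m from the base axis. Payload 7 kg.
Tool frame: the origin (TCP) lies between the finger pads; the fingertips stand 19 mm ahead of it and the grasp point (between the pads) is the TCP (ctrl.finger_overhang is the distance from the TCP to the fingertips, in m); z points along the fingers, y is the line along which they close (so a half turn about z gives the same grasp; the last joint's range is limited). The gripper opens to 88 mm and grips with 3 to 60 N. Pads are 19 mm wide; open, the fingers measure 130 mm over their backs; the gripper's body (78 mm by 193 mm) begins 47 mm behind the grasp point.
Start: joints at [-1.019, 0.359, 0.012, 0, -1.224, -0.288], TCP at [0.176, -0.652, 0.246] pointing down, gripper open.
Joint ranges: [-3.07, 3.07], [-1.43, 2.12], [-1.02, 1.25], [-3.03, 1.67], [-3.05, -0], [-3.03, 3.03]. Speed limits (rad/s): [2.39, 2.39, 3.01, 3.14, 3.14, 3.14].

### API

Orientations are given as a 3x3 rotation matrix whose columns are the frame's x, y, z axes.
In Python, from cell import ctrl gives the robot as it stands.
- The arm moves only by the shell command python3 steer.py 'ROWS' [FORCE]. ROWS is a JSON list of rows, 1 to 12 of them, each of 7 numbers: the finger opening in m, then dx, dy, dz in m, then a rotation vector rx, ry, rz in rad; each row shifts and turns the commanded pose from where the row before left it, along the tool's axes as they then stand; what a row does not reach is not made up. A row lasts 1/8 s, in which the tool goes at most 0.0625 m and 0.188 rad, less where a joint would pass 70% of its speed; a pose out of reach is approached as far as the arm can. The fingers move at their own pace and stop on an object; FORCE is the grip in N (left out, the last holds). Time passes only in rows, so rows that do not move let the fingers close. It prints the time, the measured TCP pose, the force, the opening and the grip force at its end.
- ctrl.observe(): the state, without advancing time (a new reading comes with each control period).
- ctrl.grab_frame(name): name is "scene" or "side" or "wrist"; returns the picture (384x512x3 uint8, red, green, blue); there is no depth.
- ctrl.camera_info(name): a dict with "intrinsics" (3x3 intrinsics, pixels), "dist_coeffs" ([k1, k2, p1, p2, k3] as OpenCV has them; the pictures are not rectified), "position" and "attitude" of the camera in the world; the wrist camera has in their place "mount" (4x4, takes a point from camera to tool coordinates, whose origin is the TCP and whose axes are the flange's). Camera axes: x right, y up, looking along -z (the intrinsics and any distortion apply to the point x, -y, -z); pixel columns grow to the right and rows downward; lengths in m; the calibration is good to about 2 mm. A picture is of the moment at which its call begins: read the wrist's pose just before it. camera_info takes no time and is no camera call.
- ctrl.hand_in(): hands the job in; it is judged then, once.
The state is a dict: "time": time; "joint_pos": joint angles; "joint_velocities": joint speeds; "effort": joint torques, N m; "tool_pos": TCP position; "tool_rot": TCP orientation; "wrist_force": force on the tool from outside, world axes, zero at the start; "ft_torque": the same for the moment, N m; "finger_gap": finger opening in m; "gripper_force": force on a finger pad.
Only numpy, scipy, OpenCV 4.12 (cv2) and the standard library are available. Lean on these libraries where they do the work, as an engineer would, in place of code of your own. Each camera call takes 0.05 s, during which the arm holds its last target. There are 200 camera calls.

## Working session

There is one attempt and no reset: what is moved stays moved. The work goes in short steps, Python scripts to look and compute and a shell command to move; the robot and the scene stay as the last step left them, time stands still between calls to the robot, and variables do not carry over. Pictures are saved under pics/ and viewed, at most 10 in all, crops included, and the job is handed in when it is done.

```bash
ls; mkdir -p pics
python3 - <<'E'
from cell import ctrl
import cv2,numpy as np
np.set_printoptions(precision=4,suppress=True)
for n in("scene","side","wrist"):
    im=ctrl.grab_frame(n); cv2.imwrite(f"pics/{n}0.png",im[:,:,::-1]); print(n,ctrl.camera_info(n))
a=cv2.imread("pics/scene0.png");b=cv2.imread("pics/side0.png")
cv2.imwrite("pics/both0.png",cv2.resize(np.vstack([a,b]),None,fx=.78,fy=.78))
print(ctrl.observe())
E
```

```text
cell.py
pics
steer.py
scene {'intrinsics': array([[488.6144,   0.    , 264.2354],
       [  0.    , 488.6144, 186.635 ],
       [  0.    ,   0.    ,   1.    ]]), 'dist_coeffs': array([-0.0136,  0.    ,  0.    ,  0.    ,  0.    ]), 'position': array([-0.0858,  0.5895,  1.0572]), 'attitude': array([[-0.7361,  0.4957, -0.4609],
       [-0.6768, -0.5506,  0.4887],
       [-0.0115,  0.6717,  0.7407]])}
side {'intrinsics': array([[439.8466,   0.    , 252.3077],
       [  0.    , 439.8466, 183.7642],
       [  0.    ,   0.    ,   1.    ]]), 'dist_coeffs': array([-0.1416,  0.    ,  0.    ,  0.    ,  0.    ]), 'position': array([-0.0842,  0.9108,  1.0904]), 'attitude': array([[-0.8519,  0.3462, -0.393 ],
       [-0.5238, -0.5597,  0.6422],
       [ 0.0024,  0.7529,  0.6581]])}
wrist {'intrinsics': array([[323.1042,   0.    , 258.0324],
       [  0.    , 323.1042, 192.3298],
       [  0.    ,   0.    ,   1.    ]]), 'dist_coeffs': array([0.0008, 0.    , 0.    , 0.    , 0.    ]), 'mount': array([[ 0.0004,  0.9632,  0.2689,  0.0722],
       [ 1.    , -0.0002, -0.0006,  0.0002],
       [-0.0005,  0.2689, -0.9632, -0.1391],
       [ 0.    ,  0.    ,  0.    ,  1.    ]])}
{'time': 0.15, 'joint_pos': array([-1.0189,  0.3592,  0.0113, -0.0002, -1.2241, -0.2881]), 'joint_velocities': array([-0.0003, -0.0023,  0.0026,  0.0005,  0.0008, -0.0011]), 'effort': array([ -0.0047, -58.3273,  29.3287,   7.0013,   0.0088,  -0.0001]), 'tool_pos': array([ 0.1759, -0.6513,  0.2448]), 'tool_rot': array([[-0.9654, -0.2607, -0.0005],
       [-0.2607,  0.9654,  0.0012],
       [ 0.0002,  0.0013, -1.    ]]), 'wrist_force': array([ 0.2691,  0.0765, -0.3255]), 'ft_torque': array([ 0.0012, -0.0108, -0.0118]), 'gripper_force': 0.0, 'finger_gap': 0.08777360273357625}
```
View pics/scene0.png

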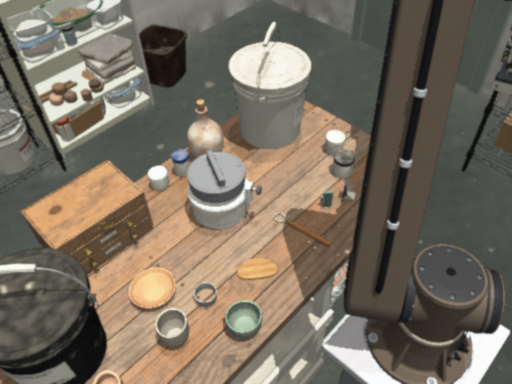

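View pics/side0.png

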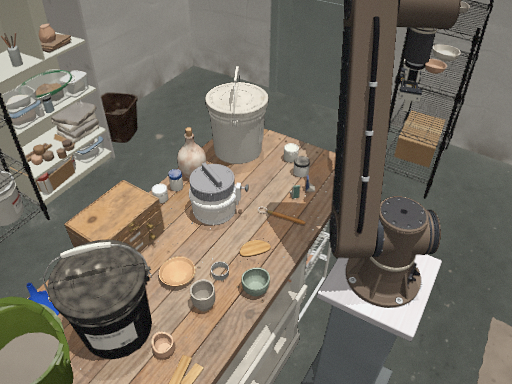

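The scene view shows the tub near (218,188), its lid bar running from (211,155) to (226,184), and the pin knob near (259,189). In the side view the tub is near (213,195). I'll zoom in on both.

Create h.py:
```python
from cell import ctrl
import cv2,numpy as np
np.set_printoptions(precision=4,suppress=True)
def cam(n,ob=None):
    c=ctrl.camera_info(n)
    if 'mount' in c:
        T=np.eye(4);T[:3,:3]=ob['tool_rot'];T[:3,3]=ob['tool_pos'];M=T@c['mount'];return c,M[:3,:3],M[:3,3]
    return c,c['attitude'],c['position']
def ray(C,uv):
    c,R,p=C
    q=cv2.undistortPoints(np.float64([[uv]]),c['intrinsics'],c['dist_coeffs'])[0,0]
    d=R@np.array([q[0],-q[1],-1]);return p,d/np.linalg.norm(d)
def onz(C,uv,z):
    p,d=ray(C,uv);return p+d*(z-p[2])/d[2]
def proj(C,P):
    c,R,p=C; q=R.T@(np.asarray(P,float)-p); q=q*[1,-1,-1]
    return cv2.projectPoints(q[None],np.zeros(3),np.zeros(3),c['intrinsics'],c['dist_coeffs'])[0][0,0]
def tri(*rs):
    A=0;b=0
    for p,d in rs:
        M=np.eye(3)-np.outer(d,d);A=A+M;b=b+M@p
    x=np.linalg.solve(A,b);return x,[np.linalg.norm((np.eye(3)-np.outer(d,d))@(x-p)) for p,d in rs]
```

Run:
```python
import cv2,numpy as np
a=cv2.imread("pics/scene0.png")[140:240,170:280];b=cv2.imread("pics/side0.png")[155:235,175:263]
a=cv2.resize(a,(550,500),interpolation=cv2.INTER_CUBIC)[:,:390+110]
b=cv2.resize(b,(440,400),interpolation=cv2.INTER_CUBIC)
c=np.zeros((500,800,3),np.uint8)
# scene scale 4, side scale 4
a=cv2.resize(a,(440,400)) if 0 else cv2.resize(cv2.imread("pics/scene0.png")[140:240,175:275],(400,400),interpolation=cv2.INTER_CUBIC)
b=cv2.resize(cv2.imread("pics/side0.png")[150:235,170:270],(400,340),interpolation=cv2.INTER_CUBIC)
c[:400,:400]=a;c[:340,400:]=b
cv2.imwrite("pics/crop1.png",c[:400])
```

```text
(no output)
```

View pics/crop1.png

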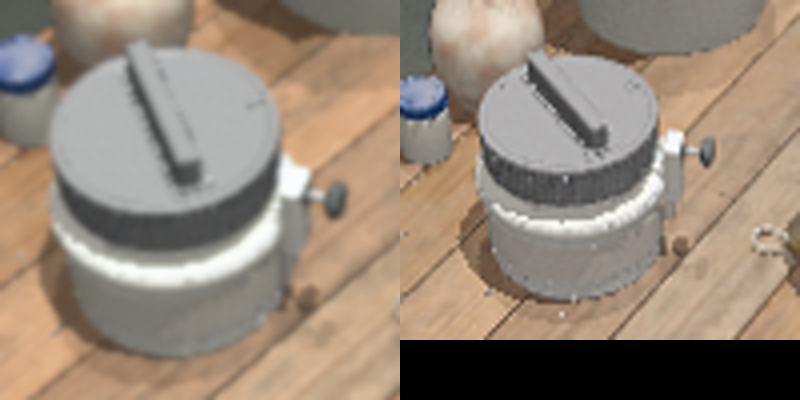

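The crop shows the bar's top edge in scene from about (209.5,151.3) to (221.7,180.7), the tick near (239.5,165.8) and the knob near (259,190). In side, the bar runs from (204.5,164.5) to (219.5,182.5) and the knob is at (247,188).

Run:
```python
from h import *
S=cam("scene");D=cam("side")
for n,a,b in(("far",(209.5,151.3),(204.5,164.5)),("near",(221.7,180.7),(219.5,182.5)),("knob",(259.2,189.7),(247,188.2)),("tick",(239.5,165.8),(229.5,171.7))):
    print(n,*tri(ray(S,a),ray(D,b)))
k=[onz(S,(259.2,189.7),.118),onz(D,(247,188.2),.118)];print(k)
for z in(.172,.176):print([onz(S,(209.5,151.3),z),onz(S,(221.7,180.7),z),onz(D,(204.5,164.5),z),onz(D,(219.5,182.5),z)])
for z in (.147,.15):print("tick",onz(S,(239.5,165.8),z),onz(D,(229.5,171.7),z))
# lid top: ellipse by grey mask
for C,n,c in((S,"scene",(216,173)),(D,"side",(212,182))):
    im=cv2.imread(f"pics/{n}0.png"); 
    print([im[int(v),int(u)] for u,v in ((205,175),(235,175),(216,196),(218,205))])
```

```text
far [0.6623 0.0038 0.1618] [np.float64(0.002009282534532852), np.float64(0.0020092825345329273)]
near [0.5624 0.0566 0.1638] [np.float64(0.0002560248305053597), np.float64(0.0002560248305053042)]
knob [ 0.5067 -0.0199  0.1077] [np.float64(0.0006430017516317044), np.float64(0.0006430017516316056)]
tick [ 0.5756 -0.0196  0.1499] [np.float64(0.0006725099363283967), np.float64(0.0006725099363283849)]
[array([ 0.501 , -0.0136,  0.118 ]), array([ 0.4998, -0.0098,  0.118 ])]
[array([0.6564, 0.0095, 0.172 ]), array([0.5567, 0.0614, 0.172 ]), array([0.6516, 0.0153, 0.172 ]), array([0.5563, 0.0643, 0.172 ])]
[array([0.653 , 0.0121, 0.176 ]), array([0.5538, 0.0638, 0.176 ]), array([0.6484, 0.0192, 0.176 ]), array([0.5535, 0.068 , 0.176 ])]
tick [ 0.5785 -0.0218  0.147 ] [ 0.5768 -0.022   0.147 ]
tick [ 0.5763 -0.0198  0.15  ] [ 0.5747 -0.019   0.15  ]
[array([182, 182, 181], dtype=uint8), array([181, 181, 180], dtype=uint8), array([73, 73, 72], dtype=uint8), array([146, 154, 154], dtype=uint8)]
[array([146, 147, 147], dtype=uint8), array([127, 154, 185], dtype=uint8), array([90, 90, 89], dtype=uint8), array([232, 239, 239], dtype=uint8)]
```

```bash
python3 - <<'E'
from h import *
S=cam("scene");D=cam("side")
print("bucket base",onz(S,(270,130),0),onz(D,(236,143),0))
print("rim centre",tri(ray(S,(270,65)),ray(D,(237,101))))
print("rim l/r",onz(S,(230,68),.27),onz(S,(311,68),.27))
print("handle top",tri(ray(S,(270,26)),ray(D,(237,70))))
E
python3 steer.py '[[0.088,-0.0424,0.0395,-0.012,0,0,0],[0.088,-0.0424,0.0395,-0.012,0,0,0],[0.088,-0.0424,0.0395,-0.012,0,0,0],[0.088,-0.0424,0.0395,-0.012,0,0,0]]'
```

```text
bucket base [ 0.7269 -0.3042  0.    ] [ 0.7624 -0.3397  0.    ]
rim centre (array([ 0.7567, -0.3413,  0.2101]), [np.float64(0.0055384051923508745), np.float64(0.005538405192351018)])
rim l/r [ 0.7782 -0.1954  0.27  ] [ 0.6092 -0.3456  0.27  ]
handle top (array([ 0.7394, -0.3215,  0.3552]), [np.float64(0.0039119249248373575), np.float64(0.003911924924836982)])
time: 0.65
tool_pos: [0.2991, -0.4532, 0.2937]
tool_rot: [[-0.965, -0.26, -0.0], [-0.26, 0.965, 0.0], [0.0, 0.0, -1.0]]
wrist_force: [1.6, 0.7, 1.1]
finger_gap: 0.0877
gripper_force: 0.0
```

```bash
python3 steer.py '[[0.088,-0.0423,0.0393,0,0,0,0],[0.088,-0.0423,0.0393,0,0,0,0],[0.088,-0.0423,0.0393,0,0,0,0],[0.088,-0.0423,0.0393,0,0,0,0],[0.088,-0.0423,0.0393,0,0,0,0],[0.088,-0.0423,0.0393,0,0,0,0],[0.088,-0.0423,0.0393,0,0,0,0],[0.088,-0.0423,0.0393,0,0,0,0],[0.088,-0.0423,0.0393,0,0,0,0],[0.088,-0.0423,0.0393,0,0,0,0],[0.088,0,0,0,0,0,0]]'
python3 steer.py '[[0.088,0,0,0,0,0,-0.187],[0.088,0,0,0,0,0,-0.187],[0.088,0,0,0,0,0,-0.187],[0.088,0,0,0,0,0,-0.187],[0.088,0,0,0,0,0,-0.187],[0.088,0,0,0,0,0,-0.187],[0.088,0,0,0,0,0,-0.187],[0.088,0,0,0,0,0,-0.187],[0.088,0,0,0,0,0,-0.187],[0.088,0,0,0,0,0,-0.187],[0.088,0,0,0,0,0,-0.187],[0.088,0,0,0,0,0,-0.187]]'
python3 steer.py '[[0.088,0,0,0,0,0,-0.187],[0.088,0,0,0,0,0,0],[0.088,0,0,0,0,0,0]]'
python3 - <<'E'
from h import *
ob=ctrl.observe();print(ob['joint_pos'])
cv2.imwrite("pics/w1.png",ctrl.grab_frame("wrist")[:,:,::-1])
import pickle;pickle.dump(ob,open("ob1.pkl","wb"))
E
```

```text
time: 2.02
tool_pos: [0.6057, 0.038, 0.292]
tool_rot: [[-0.965, -0.264, -0.002], [-0.264, 0.965, -0.0], [0.002, 0.0, -1.0]]
wrist_force: [-0.4, -0.5, -0.0]
finger_gap: 0.0878
gripper_force: 0.0
time: 3.52
tool_pos: [0.6039, 0.0341, 0.2935]
tool_rot: [[0.809, -0.588, -0.0], [-0.588, -0.809, 0.0], [-0.0, 0.0, -1.0]]
wrist_force: [0.7, -0.2, -0.0]
finger_gap: 0.0878
gripper_force: 0.0
time: 3.9
tool_pos: [0.6042, 0.0344, 0.2936]
tool_rot: [[0.9, -0.436, -0.0], [-0.436, -0.9, -0.0], [-0.0, 0.0, -1.0]]
wrist_force: [-0.3, 0.6, -1.0]
finger_gap: 0.0874
gripper_force: 0.0
[ 0.3794  0.2179 -0.0743  0.     -1.2787  0.74  ]
```

View pics/w1.png

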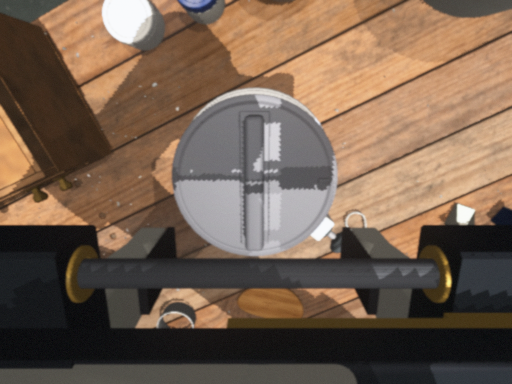

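The wrist view shows the lid circle with edges near x=173 and 336 and y=95 and 253. The bar runs nearly vertically from (254,115) to (255,250), the tick is near (322,183), and the bracket and knob are near (322,228) and (337,242).

Run:
```python
from h import *
import pickle
ob=pickle.load(open("ob1.pkl","rb"));W=cam("wrist",ob);S=cam("scene");D=cam("side")
for z in(.147,.150): 
    L,R,T,B=[onz(W,p,z) for p in((173,176),(337,176),(255,95),(255,253))]
    print(z,"c",(L+R)/2,(T+B)/2,"dia",np.linalg.norm(L-R),np.linalg.norm(T-B))
c=(L+R+T+B)/4
a,b=onz(W,(254,115),.175),onz(W,(255,250),.175);print("bar",a,b,(a+b)/2,np.linalg.norm(a-b),np.degrees(np.arctan2(*(a-b)[1::-1])))
t=onz(W,(322,183),.149);k=onz(W,(337,242),.118);br=onz(W,(322,228),.129)
for n,p in(("tick",t),("knob",k),("brk",br)):print(n,p,np.linalg.norm((p-c)[:2]),np.degrees(np.arctan2(*(c-p)[1::-1])))
kb=tri(ray(W,(337,242)),ray(S,(259.2,189.7)),ray(D,(247,188.2)));print(kb)
im=cv2.imread("pics/w1.png")[195:265,280:380];cv2.imwrite("pics/w1c.png",cv2.resize(im,(800,560),interpolation=cv2.INTER_CUBIC))
```

```text
0.147 c [0.6126 0.0337 0.147 ] [0.6098 0.0351 0.147 ] dia 0.14853926817017538 0.14674993387771562
0.15 c [0.6132 0.0334 0.15  ] [0.6104 0.0348 0.15  ] dia 0.14697967455162936 0.14520912744169948
bar [0.6622 0.0102 0.175 ] [0.5588 0.0597 0.175 ] [0.6105 0.0349 0.175 ] 0.11463212536606308 -25.597758067574837
tick [ 0.5807 -0.0182  0.149 ] 0.0608242053954854 59.27767774608419
knob [ 0.5047 -0.0099  0.118 ] 0.11578375714649618 22.31140166392856
brk [ 0.5313 -0.0016  0.129 ] 0.08806441827303253 23.89137421488191
(array([ 0.5021, -0.0121,  0.1159]), [np.float64(0.002527574059291655), np.float64(0.0023985987120500292), np.float64(0.0008650630343371968)])
```

View pics/w1c.png

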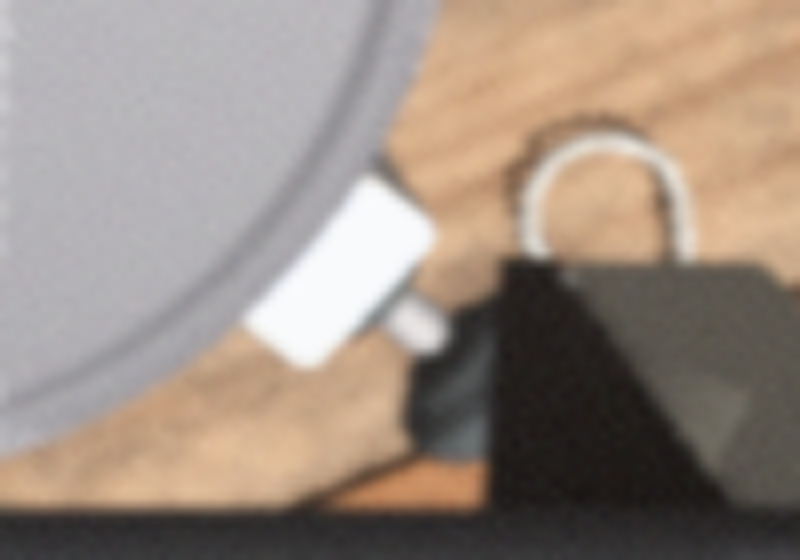

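The crop shows the bracket's white top with corners at about (326,217), (334,224), (319,241) and (311,235). The knob is partly hidden behind the finger.

Run:
```python
from h import *
import pickle
ob=pickle.load(open("ob1.pkl","rb"));W=cam("wrist",ob)
P=[onz(W,(280+u/8,195+v/8),.129) for u,v in((370,175),(435,230),(310,370),(245,318))]
c=np.array([.611,.035])
ang=lambda d:np.degrees(np.arctan2(d[1],d[0]))
print("widths",[np.linalg.norm(P[i]-P[(i+1)%4]) for i in range(4)])
print("edge dir",ang(P[0]-P[3])-90,ang(P[1]-P[2])-90,ang(P[0]-P[1]),ang(P[3]-P[2]))
m=sum(P)/4;print(m,np.linalg.norm(m[:2]-c),ang(c-m[:2]))
```

```text
widths [np.float64(0.011280713337691982), np.float64(0.0240839312191659), np.float64(0.011187425443486327), np.float64(0.024239188890066862)]
edge dir -153.30510582071437 -153.51009078448686 23.648406617500843 24.41978543531982
[ 0.5299 -0.0015  0.129 ] 0.08895763368941699 24.198457030373202
```

```bash
python3 steer.py '[[0.06,0.006,-0.0035,0.0289,0,0,0],[0.05,0,0,0.0289,0,0,0],[0.04,0,0,0.0289,0,0,0],[0.03,0,0,0.0289,0,0,0],[0.026,0,0,0,0,0,0],[0.012,0,0,0,0,0,0],[0.012,0,0,0,0,0,0],[0.012,0,0,0,0,0,0]]' 6
```

```text
time: 4.95
tool_pos: [0.6118, 0.0355, 0.1791]
tool_rot: [[0.902, -0.432, 0.002], [-0.432, -0.902, 0.001], [0.001, -0.001, -1.0]]
wrist_force: [0.5, 1.1, 2.3]
finger_gap: 0.0159
gripper_force: 6.0
```

Run:
```python
from h import *
for n in("wrist","scene"):cv2.imwrite(f"pics/{n}2.png",ctrl.grab_frame(n)[:,:,::-1])
a=cv2.imread("pics/wrist2.png");b=cv2.imread("pics/scene2.png")
b=cv2.resize(b[140:240,170:260],(288,320),interpolation=cv2.INTER_CUBIC)
o=np.zeros((384,800,3),np.uint8);o[:,:512]=a;o[:320,512:]=b;cv2.imwrite("pics/c2.png",o)
```

```text
(no output)
```

View pics/c2.png

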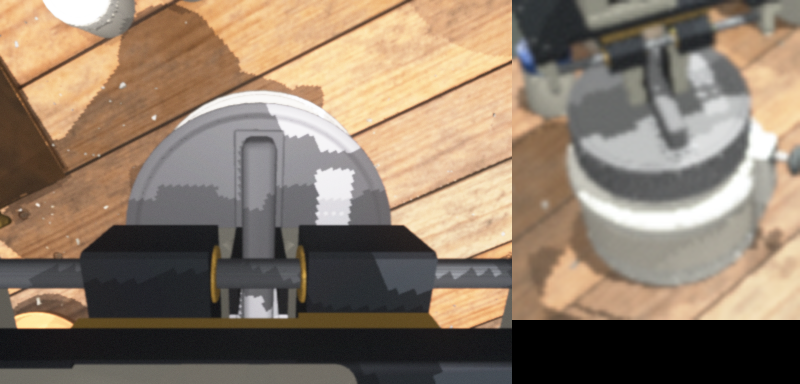

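The wrist view shows the grey lid between x≈127 and 388 at row 215, with the bar's far end at (259,137). In scene, the white strip of tub shows below the dark skirt near (210,198). I'll measure both for lid height, then start turning backward.

```bash
cat > ht.py <<'E'
from h import *
ob=ctrl.observe();im=ctrl.grab_frame("wrist");sc=ctrl.grab_frame("scene")
def width(im,row=215):
    s=cv2.cvtColor(im,cv2.COLOR_RGB2HSV)[row-2:row+3,:,1].mean(0)
    g=s<35; l=np.where(g)[0]; l=l[(l>90)&(l<440)];return l.min(),l.max()
def skirt(sc):
    out=[]
    for c in(205,210,215,220):
        v=cv2.GaussianBlur(sc,(3,3),0).mean(2)[180:215,c];g=np.diff(v);i=int(np.argmax(g));out.append(180+i+.5)
    return out
def rep(ob,im,sc):
    l,r=width(im);W=cam("wrist",ob)
    # height at which the chord sides fit radius 74.5 about the axis
    best=[]
    for z in np.arange(.12,.165,.0005):
        a,b=onz(W,(l,215),z)[:2],onz(W,(r,215),z)[:2];c=np.array([.6115,.0352])
        best.append((abs(np.linalg.norm(a-c)+np.linalg.norm(b-c)-.149),z))
    print("t",ob['time'],"edges",l,r,"lidtop z",min(best)[1],"skirt rows",skirt(sc),"F",ob['wrist_force'],"M",ob['ft_torque'])
if __name__=="__main__":
    import sys;rep(ob,im,sc);cv2.imwrite(f"pics/wr_{ob['time']:.2f}.png",im[:,:,::-1]);cv2.imwrite(f"pics/sc_{ob['time']:.2f}.png",sc[:,:,::-1])
E
python3 ht.py
python3 steer.py '[[0.012,0,0,-0.0006,0,0,-0.0875],[0.012,0,0,-0.0006,0,0,-0.0875],[0.012,0,0,0,0,0,0],[0.026,0,0,0,0,0,0],[0.026,0,0,0,0,0,0]]' 6
python3 ht.py
```

```text
t 5.05 edges 127 389 lidtop z 0.14700000000000002 skirt rows [201.5, 205.5, 205.5, 186.5] F [-0.1724  0.6025  4.3631] M [ 0.1583  0.4131 -0.0876]
time: 5.78
tool_pos: [0.611, 0.0354, 0.1787]
tool_rot: [[0.963, -0.27, -0.001], [-0.27, -0.963, -0.0], [-0.001, 0.0, -1.0]]
wrist_force: [0.5, 0.0, 0.7]
finger_gap: 0.0253
gripper_force: 0.0
t 5.775 edges 125 389 lidtop z 0.14750000000000002 skirt rows [182.5, 202.5, 205.5, 205.5] F [0.5016 0.0217 0.7143] M [-0.0864  0.113   0.0356]
```

```bash
python3 steer.py '[[0.012,0,0,0,0,0,0],[0.012,0,0,0,0,0,0],[0.012,0,0,-0.0006,0,0,-0.0875],[0.012,0,0,-0.0006,0,0,-0.0875],[0.012,0,0,0,0,0,0],[0.026,0,0,0,0,0,0],[0.026,0,0,0,0,0,0]]' 6
python3 ht.py
python3 steer.py '[[0.012,0,0,0,0,0,0],[0.012,0,0,0,0,0,0],[0.012,0,0,-0.0006,0,0,-0.0875],[0.012,0,0,-0.0006,0,0,-0.0875],[0.012,0,0,0,0,0,0],[0.026,0,0,0,0,0,0],[0.026,0,0,0,0,0,0]]' 6
python3 ht.py
```

```text
time: 6.75
tool_pos: [0.6114, 0.0354, 0.1804]
tool_rot: [[0.995, -0.098, 0.0], [-0.098, -0.995, -0.0], [0.0, 0.0, -1.0]]
wrist_force: [0.0, -0.4, -0.4]
finger_gap: 0.0249
gripper_force: 0.0
t 6.75 edges 126 389 lidtop z 0.14900000000000002 skirt rows [204.5, 205.5, 205.5, 205.5] F [ 0.0146 -0.4468 -0.4217] M [-0.1255  0.1929 -0.0623]
time: 7.72
tool_pos: [0.6116, 0.0354, 0.1819]
tool_rot: [[0.997, 0.077, 0.001], [0.077, -0.997, 0.0], [0.001, -0.0, -1.0]]
wrist_force: [1.0, 0.7, -0.4]
finger_gap: 0.0252
gripper_force: 0.0
t 7.725 edges 127 388 lidtop z 0.14900000000000002 skirt rows [184.5, 205.5, 205.5, 205.5] F [ 0.977   0.6765 -0.4267] M [-0.0843  0.1269 -0.0359]
```

```bash
python3 steer.py '[[0.012,0,0,0,0,0,0],[0.012,0,0,0,0,0,0],[0.012,0,0,-0.0006,0,0,-0.0875],[0.012,0,0,-0.0006,0,0,-0.0875],[0.012,0,0,0,0,0,0],[0.026,0,0,0,0,0,0],[0.026,0,0,0,0,0,0]]' 6
python3 ht.py
```

```text
time: 8.7
tool_pos: [0.6116, 0.0354, 0.1831]
tool_rot: [[0.968, 0.25, 0.001], [0.25, -0.968, 0.0], [0.001, 0.0, -1.0]]
wrist_force: [0.1, 0.0, -0.0]
finger_gap: 0.0253
gripper_force: 0.0
t 8.7 edges 135 380 lidtop z 0.1375 skirt rows [204.5, 205.5, 205.5, 205.5] F [ 0.0876  0.0099 -0.0344] M [-0.1166  0.0625  0.0214]
```

The lid dropped by about 11.5 mm. I'll lower the fingers 16 mm with the grip open, then regrip and screw clockwise in about 20° rounds, following the sink and releasing between rounds.

```bash
python3 steer.py '[[0.026,0,0,0.008,0,0,0],[0.026,0,0,0.008,0,0,0],[0.012,0,0,0,0,0,0],[0.012,0,0,0,0,0,0],[0.012,0,0,0.0003,0,0,0.0875],[0.012,0,0,0.0003,0,0,0.0875],[0.012,0,0,0.0003,0,0,0.0875],[0.012,0,0,0.0003,0,0,0.0875],[0.012,0,0,0,0,0,0]]' 6; python3 -c "
from h import *
o=ctrl.observe();print(o['ft_torque'])"
python3 steer.py '[[0.026,0,0,0,0,0,0],[0.026,0,0,0,0,0,0]]' 6;python3 ht.py
```

```text
time: 9.93
tool_pos: [0.6118, 0.0355, 0.1662]
tool_rot: [[0.995, -0.096, 0.001], [-0.096, -0.995, 0.0], [0.001, -0.0, -1.0]]
wrist_force: [0.1, 0.7, 1.6]
finger_gap: 0.0162
gripper_force: 6.0
[-0.1087  0.1677 -0.0712]
time: 10.18
tool_pos: [0.6112, 0.0354, 0.1654]
tool_rot: [[0.995, -0.096, -0.0], [-0.096, -0.995, -0.0], [-0.0, 0.0, -1.0]]
wrist_force: [-0.4, -0.9, 0.4]
finger_gap: 0.0251
gripper_force: 0.0
t 10.175 edges 123 392 lidtop z 0.1385 skirt rows [204.5, 205.5, 205.5, 205.5] F [-0.4166 -0.9062  0.3743] M [-0.0981  0.1362 -0.0069]
```

```bash
python3 steer.py '[[0.012,0,0,0,0,0,0],[0.012,0,0,0,0,0,0],[0.012,0,0,0.0003,0,0,0.0875],[0.012,0,0,0.0003,0,0,0.0875],[0.012,0,0,0.0003,0,0,0.0875],[0.012,0,0,0.0003,0,0,0.0875],[0.012,0,0,0,0,0,0]]' 6; python3 -c "
from h import *
o=ctrl.observe();print(o['ft_torque'])"
python3 steer.py '[[0.026,0,0,0,0,0,0],[0.026,0,0,0,0,0,0]]' 6;python3 ht.py
python3 steer.py '[[0.012,0,0,0,0,0,0],[0.012,0,0,0,0,0,0],[0.012,0,0,0.0003,0,0,0.0875],[0.012,0,0,0.0003,0,0,0.0875],[0.012,0,0,0.0003,0,0,0.0875],[0.012,0,0,0.0003,0,0,0.0875],[0.012,0,0,0,0,0,0]]' 6; python3 -c "
from h import *
o=ctrl.observe();print(o['ft_torque'])"
python3 steer.py '[[0.026,0,0,0,0,0,0],[0.026,0,0,0,0,0,0]]' 6;python3 ht.py
```

```text
time: 11.15
tool_pos: [0.6109, 0.0353, 0.1637]
tool_rot: [[0.902, -0.432, -0.001], [-0.432, -0.902, -0.0], [-0.001, 0.001, -1.0]]
wrist_force: [-0.4, 0.5, -2.7]
finger_gap: 0.016
gripper_force: 6.0
[-0.0555  0.1233 -0.0053]
time: 11.4
tool_pos: [0.6116, 0.0354, 0.1647]
tool_rot: [[0.902, -0.431, 0.001], [-0.431, -0.902, 0.0], [0.001, -0.0, -1.0]]
wrist_force: [0.0, 0.4, -0.0]
finger_gap: 0.0252
gripper_force: 0.0
t 11.4 edges 126 392 lidtop z 0.1355 skirt rows [204.5, 205.5, 206.5, 205.5] F [ 0.0119  0.413  -0.0052] M [-0.0794  0.1833  0.0185]
time: 12.38
tool_pos: [0.6109, 0.0352, 0.1626]
tool_rot: [[0.699, -0.715, -0.001], [-0.715, -0.699, -0.0], [-0.001, 0.001, -1.0]]
wrist_force: [0.7, -1.2, -3.7]
finger_gap: 0.0162
gripper_force: 6.0
[-0.1792  0.031  -0.0093]
time: 12.62
tool_pos: [0.6116, 0.0355, 0.1635]
tool_rot: [[0.7, -0.714, 0.001], [-0.714, -0.7, 0.0], [0.0, -0.001, -1.0]]
wrist_force: [0.8, 0.4, 0.3]
finger_gap: 0.0252
gripper_force: 0.0
t 12.625 edges 127 439 lidtop z 0.16450000000000004 skirt rows [204.5, 206.5, 206.5, 206.5] F [0.7803 0.3696 0.2554] M [-0.0697  0.1699 -0.0582]
```

```bash
python3 steer.py '[[0.012,0,0,0,0,0,0],[0.012,0,0,0,0,0,0],[0.012,0,0,0.0003,0,0,0.085],[0.012,0,0,0.0003,0,0,0.085],[0.012,0,0,0.0003,0,0,0.085],[0.012,0,0,0.0003,0,0,0.085],[0.012,0,0,0,0,0,0]]' 6; python3 -c "
from h import *
o=ctrl.observe();print(o['ft_torque'])"
python3 steer.py '[[0.026,0,0,0,0,0,0],[0.03,0,0,0,0,0,0],[0.05,0,0,-0.03,0,0,0],[0.088,-0.02,0,-0.05,0,0,0],[0.088,-0.02,0,-0.05,0,0,0],[0.088,0,0,0,0,0,0],[0.088,0,0,0,0,0,0]]' 6
python3 - <<'E'
from h import *
import pickle
ob=ctrl.observe();im=ctrl.grab_frame("wrist");cv2.imwrite("pics/w3.png",im[:,:,::-1]);pickle.dump(ob,open("ob3.pkl","wb"))
print(ob['joint_pos'])
E
```

```text
time: 13.6
tool_pos: [0.6116, 0.035, 0.1626]
tool_rot: [[0.421, -0.907, 0.001], [-0.907, -0.421, -0.001], [0.001, -0.0, -1.0]]
wrist_force: [-0.6, -2.3, 4.9]
finger_gap: 0.0174
gripper_force: 5.9
[-0.8844  0.3774  0.0525]
time: 14.48
tool_pos: [0.5941, 0.072, 0.2915]
tool_rot: [[0.421, -0.907, -0.0], [-0.907, -0.421, 0.001], [-0.001, 0.0, -1.0]]
wrist_force: [0.1, 0.2, -1.1]
finger_gap: 0.0747
gripper_force: 0.0
[ 0.4464  0.2078 -0.0917 -0.0007 -1.2714 -0.0114]
```

View pics/w3.png

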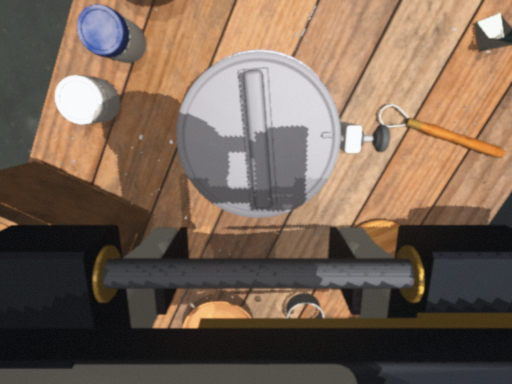

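The lid is lower now. The bar runs from (253,68) to (264,207), the tick is at (326,134), the bracket at (352,138) and the knob at (382,138). The lid may still be a few degrees short, so I'll measure it.

```bash
cat > al.py <<'E'
from h import *
import pickle,sys
def al(ob,bar1,bar2,tick,kn,brk,c=None):
    W=cam("wrist",ob);ang=lambda d:np.degrees(np.arctan2(d[1],d[0]))
    a,b=onz(W,bar1,.163),onz(W,bar2,.163)
    d=ang(a-b)+90
    t=onz(W,tick,.136);k=onz(W,kn,.118);r=onz(W,brk,.129)
    m=(a+b)/2;print("bar mid",m,np.linalg.norm(a-b),"lid yaw",d)
    for q in (m,[.6113,.0352,0]):
        for n,p in(("tick",t),("knob",k),("brk",r)):print(n,p,"r",np.linalg.norm((p-q)[:2]),"ang",ang((np.array(q)-p)[:2]))
E
python3 - <<'E'
from al import *
ob=pickle.load(open("ob3.pkl","rb"))
al(ob,(253,68),(264,207),(326,134),(382,138),(352,138))
im=cv2.imread("pics/w3.png");o=cv2.resize(im[45:225,170:400],(800,626),interpolation=cv2.INTER_CUBIC)[:600];cv2.imwrite("pics/w3c.png",o)
E
```

```text
bar mid [0.6109 0.0348 0.163 ] 0.1139203517527066 lid yaw 29.516672249872038
tick [0.5574 0.0061 0.136 ] r 0.06075913083817167 ang 28.256404106774653
knob [ 0.5027 -0.0133  0.118 ] r 0.11841328410448906 ang 23.95670038227356
brk [ 0.5322 -0.0009  0.129 ] r 0.08641436648270472 ang 24.390272467822207
tick [0.5574 0.0061 0.136 ] r 0.06125249765709348 ang 28.410730681681475
knob [ 0.5027 -0.0133  0.118 ] r 0.1188928420979155 ang 24.053801799830413
brk [ 0.5322 -0.0009  0.129 ] r 0.08689549000235847 ang 24.520733672245555
```

View pics/w3c.png

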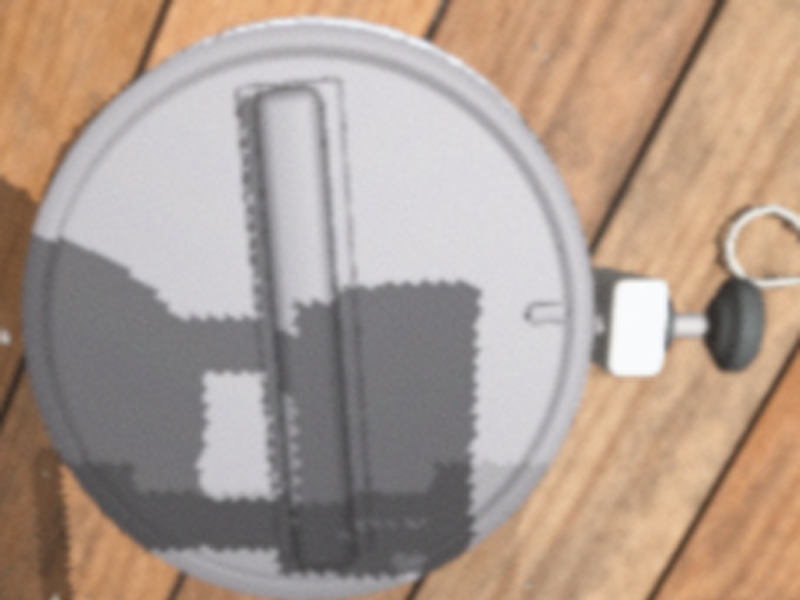

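Tick and bar both put the lid about 4° short of the pin: lid yaw is about 28.5–29°, pin direction about 24.4°. The 6 N grip slipped. I'll regrip at 25 N and turn the remainder.

```bash
python3 steer.py '[[0.05,0.02,0,0.03,0,0,-0.073],[0.03,0.02,0,0.05,0,0,0],[0.026,0,0,0.05,0,0,0],[0.026,0,0,0,0,0,0],[0.012,0,0,0,0,0,0],[0.012,0,0,0,0,0,0],[0.012,0,0,0,0,0,0]]' 25; python3 -c "
from h import *
o=ctrl.observe();print(o['ft_torque'])"
python3 steer.py '[[0.012,0,0,0,0,0,0.027],[0.012,0,0,0,0,0,0.027],[0.012,0,0,0,0,0,0.027],[0.012,0,0,0,0,0,0]]' 25; python3 -c "
from h import *
o=ctrl.observe();print(o['ft_torque'])"
```

```text
time: 15.4
tool_pos: [0.6125, 0.036, 0.162]
tool_rot: [[0.486, -0.874, -0.0], [-0.874, -0.486, 0.0], [-0.0, 0.0, -1.0]]
wrist_force: [-1.7, -0.3, -0.1]
finger_gap: 0.0197
gripper_force: 0.7
[-0.2464  0.6471 -0.0056]
time: 15.9
tool_pos: [0.6116, 0.0353, 0.162]
tool_rot: [[0.412, -0.911, -0.002], [-0.911, -0.412, -0.001], [0.0, 0.002, -1.0]]
wrist_force: [-4.4, -4.4, 2.9]
finger_gap: 0.0158
gripper_force: 25.0
[-1.4961  1.8399  0.1476]
```

```bash
python3 steer.py '[[0.026,0,0,0,0,0,0],[0.03,0,0,0,0,0,0],[0.05,0,0,-0.03,0,0,0],[0.088,-0.02,0,-0.05,0,0,0],[0.088,-0.02,0,-0.05,0,0,0],[0.088,0,0,0,0,0,0],[0.088,0,0,0,0,0,0]]' 6
python3 - <<'E'
from h import *
import pickle
ob=ctrl.observe();im=ctrl.grab_frame("wrist")[:,:,::-1];cv2.imwrite("pics/w4.png",im);pickle.dump(ob,open("ob4.pkl","wb"))
o=cv2.resize(im[45:225,170:400],(800,626),interpolation=cv2.INTER_CUBIC)[:600];cv2.imwrite("pics/w4c.png",o)
E
```

```text
time: 16.77
tool_pos: [0.5961, 0.0729, 0.2919]
tool_rot: [[0.413, -0.911, 0.001], [-0.911, -0.413, 0.001], [-0.001, -0.001, -1.0]]
wrist_force: [0.0, 0.9, -1.0]
finger_gap: 0.074
gripper_force: 0.0
```

View pics/w4c.png

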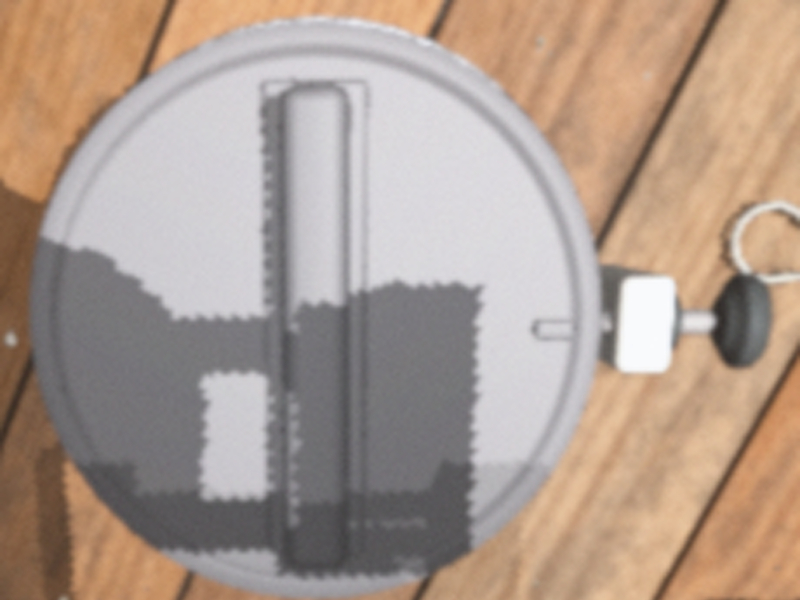

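The tick, at crop (557,330), now lines up closely with the bracket at (646,324) and the pin and knob at (697–742,321).

Run:
```python
from al import *
ob=pickle.load(open("ob4.pkl","rb"))
f=lambda u,v:(170+u/3.478,45+v/3.478)
al(ob,f(318,88),f(316,565),f(557,330),f(742,321),f(646,324))
W=cam("wrist",ob)
for n,p,z in(("pin",(697,321),.118),("knobN",(745,278),.118),("knobS",(735,365),.118)):print(n,onz(W,f(*p),z))
a,b=onz(W,f(35,310),.136),onz(W,f(600,310),.136);print("lid",(a+b)/2,np.linalg.norm(a-b))
```

```text
bar mid [0.6105 0.0359 0.163 ] 0.11244260611459919 lid yaw 24.350422190756348
tick [0.553  0.0105 0.136 ] r 0.06285328572617396 ang 23.815278990294843
knob [ 0.5031 -0.0126  0.118 ] r 0.11775642114958737 ang 24.30854734763295
brk [ 0.5304 -0.0007  0.129 ] r 0.08802711738160719 ang 24.5085564813381
tick [0.553  0.0105 0.136 ] r 0.06336147082373478 ang 22.959361420688747
knob [ 0.5031 -0.0126  0.118 ] r 0.11825319172217763 ang 23.84787532029339
brk [ 0.5304 -0.0007  0.129 ] r 0.08852186823659099 ang 23.892045929944032
pin [ 0.5145 -0.0075  0.118 ]
knobN [ 0.5083 -0.023   0.118 ]
knobS [ 0.4987 -0.0013  0.118 ]
lid [0.612  0.0316 0.136 ] 0.14663388640099065
```

```bash
python3 steer.py '[[0.0,0.0135,0.0506,0,0,0,0],[0.0,0.0135,0.0506,0,0,0,0],[0.0,0.0135,0.0506,0,0,0,0],[0.0,0,0,0,0,0,0.1745],[0.0,0,0,0,0,0,0.1745],[0.0,0,0,0,0,0,0.1745],[0.0,0,0,0,0,0,0.1745],[0.0,0,0,0,0,0,0.1745],[0.0,0,0,0,0,0,0.1745],[0.0,0,0,0,0,0,0.1745],[0.0,0,0,0,0,0,0.1745],[0.0,0,0,0,0,0,0.1745]]' 10
python3 steer.py '[[0,0,0,0,0,0,0],[0,0,0,0,0,0,0]]'
python3 - <<'E'
from h import *
o=ctrl.observe();th=np.radians(24.3);u=np.array([np.cos(th),np.sin(th)])
d=o['tool_pos'][:2]-[.6113,.0352];print("along",d@u,"lat",d@[-u[1],u[0]],"toolx",o['tool_rot'][:,0],"z",o['tool_pos'][2])
E
```

```text
time: 18.32
tool_pos: [0.4742, -0.0275, 0.2906]
tool_rot: [[-0.913, -0.408, -0.002], [-0.408, 0.913, -0.001], [0.002, 0.0, -1.0]]
wrist_force: [0.2, 0.1, -0.1]
finger_gap: 0.0003
gripper_force: 0.0
time: 18.58
tool_pos: [0.4744, -0.0273, 0.2913]
tool_rot: [[-0.909, -0.417, -0.001], [-0.417, 0.909, -0.0], [0.001, 0.0, -1.0]]
wrist_force: [0.9, -0.6, 0.0]
finger_gap: 0.0006
gripper_force: 0.0
along -0.15046873140369899 lat -0.0006835789381652649 toolx [-0.9091 -0.4167  0.0011] z 0.29132864295448674
```

```bash
python3 steer.py '[[0,0,0,0.0415,0,0,0],[0,0,0,0.0415,0,0,0],[0,0,0,0.0415,0,0,0],[0,0,0,0.0415,0,0,0],[0,-0.008,0,0,0,0,0],[0,-0.008,0,0,0,0,0],[0,0,0,0,0,0,0]]'
python3 steer.py '[[0,-0.004,0,0,0,0,0],[0,0,0,0,0,0,0]]'
python3 steer.py '[[0,-0.004,0,0,0,0,0],[0,0,0,0,0,0,0]]'
python3 steer.py '[[0,-0.003,0,0,0,0,0],[0,0,0,0,0,0,0]]'
```

```text
time: 19.45
tool_pos: [0.4909, -0.0199, 0.1275]
tool_rot: [[-0.91, -0.414, 0.003], [-0.414, 0.91, 0.001], [-0.003, -0.001, -1.0]]
wrist_force: [0.3, 0.2, 0.6]
finger_gap: 0.0006
gripper_force: 0.0
time: 19.7
tool_pos: [0.4932, -0.0187, 0.1266]
tool_rot: [[-0.91, -0.414, 0.001], [-0.414, 0.91, 0.0], [-0.001, -0.0, -1.0]]
wrist_force: [-0.2, -1.1, -0.5]
finger_gap: 0.0009
gripper_force: 0.4
time: 19.95
tool_pos: [0.4966, -0.0171, 0.126]
tool_rot: [[-0.91, -0.414, 0.0], [-0.414, 0.91, 0.0], [-0.0, -0.0, -1.0]]
wrist_force: [-1.6, -0.1, 0.9]
finger_gap: 0.0008
gripper_force: 0.9
time: 20.2
tool_pos: [0.4994, -0.0159, 0.1259]
tool_rot: [[-0.91, -0.414, -0.0], [-0.414, 0.91, -0.0], [0.0, -0.0, -1.0]]
wrist_force: [-1.7, -1.2, 0.8]
finger_gap: 0.0006
gripper_force: 1.0
```

```bash
for i in 1; do python3 steer.py '[[0,-0.002,0,0,0,0,0],[0,0,0,0,0,0,0]]'; done
python3 steer.py '[[0,-0.002,0,0,0,0,0],[0,0,0,0,0,0,0]]'
python3 steer.py '[[0,-0.002,0,0,0,0,0],[0,0,0,0,0,0,0]]'
```

```text
time: 20.45
tool_pos: [0.5009, -0.0152, 0.1259]
tool_rot: [[-0.911, -0.413, -0.0], [-0.413, 0.911, -0.0], [0.0, 0.0, -1.0]]
wrist_force: [-2.8, -1.1, 1.3]
finger_gap: 0.0002
gripper_force: 1.6
time: 20.7
tool_pos: [0.501, -0.0151, 0.1255]
tool_rot: [[-0.911, -0.413, -0.004], [-0.413, 0.911, -0.001], [0.004, 0.0, -1.0]]
wrist_force: [-8.3, -3.2, 5.5]
finger_gap: 0.0004
gripper_force: 4.3
time: 20.95
tool_pos: [0.5011, -0.0151, 0.1252]
tool_rot: [[-0.911, -0.413, -0.007], [-0.413, 0.911, -0.002], [0.007, 0.001, -1.0]]
wrist_force: [-12.7, -4.4, 8.9]
finger_gap: 0.0009
gripper_force: 7.0
```

```bash
python3 steer.py '[[0,0.012,0,0,0,0,0],[0,0.01,0,0,0,0,0],[0,0,0,-0.06,0,0,0],[0,0,0,-0.06,0,0,0],[0,0.03,-0.05,-0.03,0,0,0],[0,0,-0.06,0,0,0,0],[0,0,-0.06,0,0,0,0],[0,0,0,0,0,0,0]]'
python3 - <<'E'
from h import *
o=[]
for n,b in(("scene",(140,240,175,275)),("side",(150,250,170,270))):
    im=ctrl.grab_frame(n)[:,:,::-1];cv2.imwrite(f"pics/{n}5.png",im)
    o.append(cv2.resize(im[b[0]:b[1],b[2]:b[3]],(400,400),interpolation=cv2.INTER_CUBIC))
cv2.imwrite("pics/c5.png",np.hstack(o))
E
```

```text
time: 21.95
tool_pos: [0.5288, -0.1902, 0.2738]
tool_rot: [[-0.912, -0.41, -0.0], [-0.41, 0.912, -0.0], [0.0, -0.0, -1.0]]
wrist_force: [-0.8, 0.8, 0.1]
finger_gap: 0.0006
gripper_force: 0.0
```

View pics/c5.png

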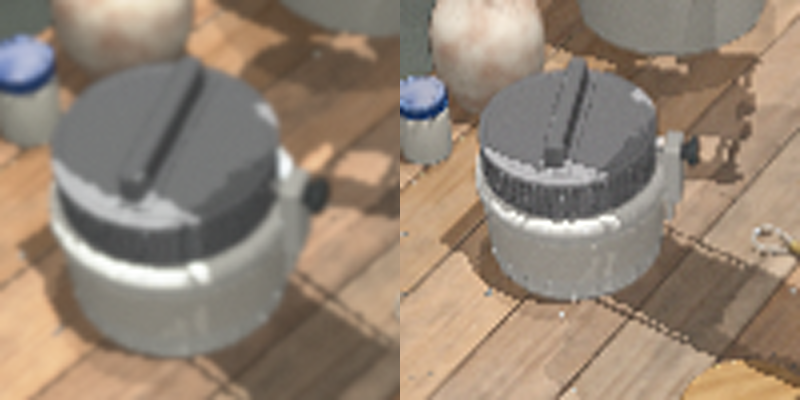

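Scene and side both show the knob close against its bracket, having moved from crop (337,199) to (317,193) in scene and from (708,153) to (691,150) in side. I'll work out what that is in mm.

Run:
```python
from h import *
S=cam("scene");D=cam("side");th=np.radians(24.3);u=np.array([np.cos(th),np.sin(th),0]);c=np.array([.6113,.0352,.118])
for n,C,box in(("scene",S,(248,272,176,204)),("side",D,(236,256,178,198))):
    p0,p1=[proj(C,c-u*r) for r in(.119,.119-.0125)];e=p1-p0;print(n,"12.5mm = px",e)
    cs=[]
    for i in(0,5):
        g=cv2.imread(f"pics/{n}{i}.png").max(2)[box[2]:box[3],box[0]:box[1]]
        m=(g<80).astype(np.uint8);k,l,st,ce=cv2.connectedComponentsWithStats(m)
        j=min(range(1,k),key=lambda j:np.linalg.norm(ce[j]+[box[0],box[2]]-(p0 if i==0 else p1))if st[j,4]>8 else 99);cs.append(ce[j]+[box[0],box[2]]);print(i,cs[-1],st[j,4])
    print("travel mm",(cs[1]-cs[0])@e/(e@e)*12.5)
```

```text
scene 12.5mm = px [-4.5735 -1.0936]
0 [258.5 192.5] 2
5 [253.6486 188.5676] 37
travel mm 14.973151525862471
side 12.5mm = px [-3.7162 -0.3225]
0 [245.5 189.5] 4
5 [241.8824 187.5882] 17
travel mm 12.631307317213397
```

```bash
python3 -c "
from cell import ctrl
print(ctrl.hand_in())"
```

```text
the job is handed in; nothing more can be done
None
```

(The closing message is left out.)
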